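# Disinfect a half-mask: load the drawer and click the timer to five

### The arm

A 7-joint arm with a two-finger parallel gripper is mounted at the origin on the work surface. World frame = base frame: x ahead of the robot, y to its left, z up, the work surface at z = 0. Lengths are in m, angles in rad, forces in N, time in s.
With the tool pointing down it reaches from about 0.425 to 0.925 m from the base axis. Payload 6.8 kg.
Tool frame: the origin (TCP) lies at the very end of the fingers, on their centre line; the grasp point (between the pads) lies 19 mm behind it; z points along the fingers, y is the line along which they close (so a half turn about z gives the same grasp; the last joint's range is limited). The gripper opens to 85 mm and grips with 20 to 120 N. Pads are 22 mm wide; open, the fingers measure 114 mm over their backs; the gripper's body (76 mm by 85 mm) begins 54 mm behind the grasp point. The pads swing forward as they close: fully open they stand 13 mm farther back than shut.
Start: joints at [1.181, 0.477, 0.022, 1.555, -0.011, 1.109, -0.083], TCP at [0.188, -0.648, 0.231] pointing down, gripper open.
Joint ranges: [-2.96, 2.96], [-0.34, 2.1], [-1.41, 1.46], [0.24, 2.44], [-1.37, 4.51], [0.17, 1.92], [-2.96, 2.96]. Speed limits (rad/s): [2.39, 2.39, 3.14, 3.14, 3.14, 3.14, 3.14].

### API

Orientations are given as a unit quaternion [w, x, y, z].
In Python, from station import telemetry, viewer, job, search_frame, cut_out gives the robot as it stands. The module is installed in compiled form; this text tells all that it offers.
- The arm moves only by the shell command python3 -m crank 'ROWS' [FORCE]. ROWS is JSON, a list of rows, each an object with "delta_rot": the turn, a rotation vector about the tool's x, y, z in degrees, a list of three; "xyz": the shift along the tool's x, y, z in m, a list of three; "fingers": the gripper command: -1 is fully open, 1 is shut, values between are in proportion. In form: [{"delta_rot": [ax, ay, az], "xyz": [dx, dy, dz], "fingers": fingers}, ...]. A call has 1 to 10 rows; each row is the pose to reach, as a shift and turn from the pose commanded when the call began, along the tool's axes at that moment; what a row does not reach only later rows make up. A row lasts 1/10 s, in which the tool goes at most 50 mm and 8.59 degrees, less where a joint would pass 70% of its speed; a pose out of reach is approached as far as the arm can. A call with a gripper value outside its range is refused whole. The fingers move at their own pace and stop on an object; FORCE is the grip in N (left out, the last holds). Time passes only in rows, so rows that repeat a pose let the fingers close. It gives the time, the measured TCP pose, the force, the opening and the grip force at its end, in the units of the state.
- telemetry.get_obs(): the state, without advancing time (a new reading comes with each control period).
- viewer.read_camera(name): name is "scene" or "top"; returns a dict with "img" (400x640x3 uint8, red, green, blue), "fx", "fy", "cx", "cy" (pixels), "k1" (the pictures are not rectified: a ray, as slopes to the right and down, at radius r is drawn at 1 + k1 r^2 times it, then the intrinsics apply), "origin" and "rotation" of the camera in the world. Camera axes: x right, y up, looking along -z (the intrinsics and any distortion apply to the point x, -y, -z); pixel columns grow to the right and rows downward; lengths in m; the calibration is good to about 2 mm. A picture is of the moment at which its call begins. There is no depth.
- job.hand_in(): hands the job in; it is judged then, once.
Trained networks look in the newest picture that a camera, given by its name, has taken for a name from the list of things; names that differ only in an ending like _2 or _b are one class to them, and where a whole thing is asked for, a point or a joint stands for the part that bears it (a point fixed in the world has none). Each returns a list of dicts, best first, with "score" (0 to 1); they miss things now and then, are a little off and sometimes report something else, mostly with a low value. They report only what shows in the picture. A call takes as long as a camera call. They do not tell look-alikes from the thing itself.
- search_frame(camera, thing): "pixel" ([column, row] in pixels, amid what is visible of it).
- cut_out(camera, thing): "pixels" (400x640 bool, what is visible of it) and "pixel" ([column, row] in pixels, amid what is visible of it).
The state is a dict: "t": time; "q": joint angles; "joint_vel": joint speeds; "joint_torque": joint torques, N m; "eef_pos": TCP position; "tool_rot": TCP orientation; "contact_force": force on the tool from outside, world axes, zero at the start; "torque": the same for the moment, N m; "gripper_width": opening from 0.0 (shut) to 1.0 (fully open); "grasp_force": force on a finger pad.
Only numpy, scipy, OpenCV 4.12 (cv2) and the standard library are available. Lean on these libraries where they do the work, as an engineer would, in place of code of your own. Each camera call takes 0.05 s, during which the arm holds its last target. There are 200 camera calls.

### The job

Pull open the drawer of the small white UV disinfecting cabinet, stand the bare half-mask (the one without filter discs) on its floor with the sealing rim down, let go of it and push the drawer fully shut. Then turn the timer dial on top of the cabinet back anticlockwise to its zero stop and, counting from there, clockwise to the fifth click, and let go. Leave all the other things on the table where they are.

Things in the scene. Friction and masses are not known exactly. Their poses are not given: they have to be found in the camera images.
- dial (a joint): Timer dial on the cabinet's top, upright axis. Rad: 0 at the zero stop, growing clockwise seen from above, end stop at 4.73. Ten detents, one click per 0.5236 rad (30 degrees): zero, then clicks 1 to 9; the fifth is 2.618. A sprung ball pulls it into the nearest detent; about 0.15 N m turns it over a click. It starts between the second and seventh click.
- dial_grip (a point): On the dial's axis, 169 mm above the table; turns with the dial. Black grip bar: 64 mm long (this point's x), 14 thick (y), from 20 mm below to 12 above this point, over a round skirt 68 mm across. A white line on the bar's -x half is the pointer. At zero it points to the cabinet's front, at the heavy tick on the plate; thin ticks follow clockwise, one per click.
- cab_drawer0 (a joint): The cabinet's drawer: 0 shut, grows as it is pulled out to the front, up to 0.141 m. It starts a little open (15 to 50 mm). Slides with about 1 N of friction and stays where it is left.
- handle (a point): Middle of the drawer's handle: a level steel bar 11 mm thick, 120 long (this point's y) on two stays 51 mm either side of the middle, 107 mm above the table, 48 mm in front of the drawer's face (42 mm free behind it), 28 mm below the cabinet's top. Moves with the drawer, which is pulled towards this point's -x.
- drawer_floor (a point): Centre of the drawer's inner floor, 22 mm above the table; moves with it; -x is to the front. Inside 165 mm long (x), 198 wide (y), 91 deep; walls 6 mm. The front wall's inside is 82.5 mm in front of this point. With the drawer out by s, the front s - 6 mm of the floor is open from above; the rest is under the cabinet's top (underside 101 mm above the floor).
- cab: The white cabinet, 210 mm deep (x), 240 wide (y), 135 tall, fixed to the table; origin at the centre of its underside, front towards its -x. The dial stands 30 mm in front of the centre of its top. Where it stands and which way it is turned (up to 7 degrees) varies.
- mask: The bare half-mask, about 110 mm long (x) by 88 wide (y) and 84 tall, 0.11 to 0.22 kg, black. Origin at the centre of its underside (sealing rim). Stands rim down. On top, on its z axis, an upright round valve housing 42 mm across, from 47 to 84 mm above the underside, to grip. No discs at its sides.
- filter_mask: Bystander: the same kind of mask with two grey filter discs, 68 mm across, on its y sides (124 mm wide overall), 84 mm tall. Origin at the centre of its underside. The mask, this and the bottle swap places.
- bottle: Bystander: clear bottle with white cap, 64 mm across, 170 tall; origin at the centre of its underside.
- mug: Bystander: blue mug, 80 mm across, 90 tall; origin at the centre of its underside.
- bag: Bystander: black egg-shaped resuscitator bag lying on its side, 210 mm long (x), 112 across, 112 tall; origin underneath it.
- phone: Bystander: phone lying flat, 155 by 75 by 9 mm; origin at the centre of its underside.
There are look-alikes about, which are no part of the job. Leave any yellow look-alike of the mask alone.

How it is judged:
On the way, in this order (a step that is already met when the one before it is completed fails the run):
1. the bare mask stands rim down on the drawer's floor, let go (x of mask in the frame of drawer_floor between -0.06 and 0.06 m and y of mask in the frame of drawer_floor between -0.08 and 0.08 m and z of mask in the frame of drawer_floor between -0.01 and 0.012 m and angle between mask's own z axis and vertical below 0.25 rad and contact force between mask and the fingers below 0.1 N), for 0.2 s.
2. the drawer is shut with the mask in it (x of mask in the frame of drawer_floor between -0.06 and 0.06 m and y of mask in the frame of drawer_floor between -0.08 and 0.08 m and z of mask in the frame of drawer_floor between -0.01 and 0.012 m and angle between mask's own z axis and vertical below 0.25 rad and value of joint cab_drawer0 below 0.006 m), for 0.2 s.
3. the dial is back at its zero stop (value of joint dial below 0.15 rad), for 0.1 s.
At the end, for the whole second after the job is handed in: The bare mask stands upright (within 14 degrees) on the drawer's floor, the drawer is shut to within 6 mm, and the dial rests at the fifth click (2.618 rad, within 0.2), having been at its zero stop after the drawer was shut (all of step 2 and value of joint dial between 2.41799 and 2.81799 rad and velocity of joint dial between -0.1 and 0.1 rad/s); the robot touches nothing.
It fails at once if a bystander (the mask with filters, bottle, mug, bag or phone) is pushed more than 30 mm from its place (distance of any of filter_mask, bottle, mug, bag, phone from where it was at the start of the episode above 0.03 m).
It also fails if it takes over 72 s, if anything falls off the work surface, if the arm or the gripper's body presses on something with over 40 N, if the wrist force passes 120 N, or if a joint passes its speed limit or range.

## Working session

There is one attempt and no reset: what is moved stays moved. The work goes in short steps, Python scripts to look and compute and a shell command to move; the robot and the scene stay as the last step left them, time stands still between calls to the robot, and variables do not carry over. Pictures are saved under pics/ and viewed, at most 10 in all, crops included, and the job is handed in when it is done.

```bash
mkdir -p pics
cat > h.py <<'E'
import numpy as np, cv2
from station import telemetry, viewer, job, search_frame, cut_out
from scipy.spatial.transform import Rotation as R
def ray(c,px):
    u=(px[0]-c['cx'])/c['fx'];v=(px[1]-c['cy'])/c['fy']
    r=rd=np.hypot(u,v)
    for _ in range(30): r=rd/(1+c['k1']*r*r)
    s=r/rd if rd>0 else 1
    return np.array(c['rotation']).reshape(3,3)@np.array([u*s,-v*s,-1.])
def at(c,px,z):
    d=ray(c,px);o=np.array(c['origin']);return o+d*(z-o[2])/d[2]
def proj(c,p):
    q=np.array(c['rotation']).reshape(3,3).T@(np.array(p)-np.array(c['origin']))
    u,v=q[0]/-q[2],-q[1]/-q[2];f=1+c['k1']*(u*u+v*v)
    return np.array([c['cx']+c['fx']*u*f,c['cy']+c['fy']*v*f])
def save(c,n,box=None,k=1):
    im=c['img'][:,:,::-1]
    if box: im=im[box[1]:box[3],box[0]:box[2]]
    cv2.imwrite('pics/'+n+'.png',cv2.resize(im,None,fx=k,fy=k,interpolation=cv2.INTER_CUBIC))
def delta(p,yaw=None):
    "tool-frame shift from the present pose to world p, and turn about tool z for world yaw of tool x"
    o=telemetry.get_obs();r=R.from_quat(np.roll(o['tool_rot'],-1))
    return r.inv().apply(np.array(p)-o['eef_pos'])
E
python3 - <<'E'
from h import *
o=telemetry.get_obs();print(o['t'],o['eef_pos'],o['tool_rot'],R.from_quat(np.roll(o['tool_rot'],-1)).as_matrix().round(2))
for n in('top','scene'):
    c=viewer.read_camera(n);save(c,n+'0',k=1.25);print(n,np.round(c['origin'],3),c['fx'],c['k1'],np.round(c['rotation'],2).tolist())
    for t in('dial','dial_grip','handle','cab','drawer_floor','mask','filter_mask','bottle','mug','bag','phone'):
        print(t,[(np.round(d['pixel']).tolist(),round(d['score'],2),at(c,d['pixel'],{'dial':.17,'dial_grip':.18,'handle':.107,'mask':.06,'filter_mask':.06}.get(t,0.05)).round(3).tolist()) for d in search_frame(n,t)[:4]])
E
```

```text
0.0 [ 0.18750349 -0.64783306  0.23032552] [-8.73600819e-04  9.90092779e-01  1.40411853e-01 -1.93478718e-04] [[ 0.96  0.28 -0.  ]
 [ 0.28 -0.96  0.  ]
 [-0.   -0.   -1.  ]]
top [ 0.407 -0.021  1.057] 368.4334931474989 0.003765356015446957 [0.71, 0.05, -0.06, -0.7]Traceback (most recent call last):
  File "<stdin>", line 6, in <module>
  File "h.py", line 11, in at
    d=ray(c,px);o=np.array(c['origin']);return o+d*(z-o[2])/d[2]
  File "h.py", line 9, in ray
    return np.array(c['rotation']).reshape(3,3)@np.array([u*s,-v*s,-1.])
           ~~~~~~~~~~~~~~~~~~~~~~~~~~~~~~~^^^^^
ValueError: cannot reshape array of size 4 into shape (3,3)
```

Rotation is a quaternion; fix it.

```bash
sed -i "s/np.array(c\['rotation'\]).reshape(3,3)/R.from_quat(np.roll(c['rotation'],-1)).as_matrix()/" h.py
python3 - <<'E'
from h import *
for n in('top','scene'):
    c=viewer.read_camera(n);save(c,n+'0',k=1.25);print(n,np.round(c['origin'],3),c['fx'],c['k1'],np.round(c['rotation'],2).tolist())
    for t in('dial','dial_grip','handle','cab','drawer_floor','mask','filter_mask','bottle','mug','bag','phone'):
        print(t,[(np.round(d['pixel']).tolist(),round(d['score'],2),at(c,d['pixel'],{'dial':.17,'dial_grip':.18,'handle':.107,'mask':.06,'filter_mask':.06}.get(t,0.05)).round(3).tolist()) for d in search_frame(n,t)[:4]])
E
```

```text
top [ 0.407 -0.021  1.057] 368.4334931474989 0.003765356015446957 [0.71, 0.05, -0.06, -0.7]
dial [([340.0, 151.0], 0.79, [0.689, -0.062, 0.17])]
dial_grip [([338.0, 151.0], 0.68, [0.684, -0.055, 0.18])]
handle [([334.0, 187.0], 0.83, [0.61, -0.05, 0.107])]
cab [([338.0, 151.0], 0.73, [0.725, -0.06, 0.05]), ([334.0, 188.0], 0.72, [0.617, -0.053, 0.05])]
drawer_floor [([335.0, 188.0], 0.81, [0.62, -0.053, 0.05])]
mask [([240.0, 207.0], 0.78, [0.559, 0.206, 0.06]), ([262.0, 161.0], 0.76, [0.69, 0.15, 0.06]), ([333.0, 186.0], 0.19, [0.621, -0.048, 0.06])]
filter_mask [([168.0, 234.0], 0.74, [0.482, 0.393, 0.06]), ([240.0, 205.0], 0.32, [0.563, 0.205, 0.06])]
bottle [([226.0, 271.0], 0.67, [0.386, 0.234, 0.05]), ([166.0, 232.0], 0.24, [0.487, 0.404, 0.05])]
mug [([166.0, 168.0], 0.74, [0.668, 0.419, 0.05])]
bag [([482.0, 264.0], 0.83, [0.418, -0.454, 0.05]), ([334.0, 265.0], 0.61, [0.407, -0.056, 0.05])]
phone [([335.0, 264.0], 0.67, [0.408, -0.057, 0.05])]
scene [1.086 0.59  0.837] 389.295445494214 -0.03395974810383419 [0.31, 0.14, 0.39, 0.86]
dial [([315.0, 213.0], 0.69, [0.647, 0.037, 0.17]), ([275.0, 208.0], 0.6, [0.717, -0.04, 0.17])]
dial_grip [([277.0, 204.0], 0.67, [0.71, -0.039, 0.18])]
handle [([315.0, 211.0], 0.83, [0.603, -0.02, 0.107])]
cab [([273.0, 234.0], 0.61, [0.714, -0.068, 0.05])]
drawer_floor [([320.0, 211.0], 0.92, [0.552, -0.058, 0.05])]
mask [([325.0, 292.0], 0.87, [0.73, 0.175, 0.06]), ([385.0, 274.0], 0.64, [0.578, 0.228, 0.06])]
filter_mask [([469.0, 312.0], 0.78, [0.51, 0.427, 0.06]), ([319.0, 211.0], 0.46, [0.563, -0.052, 0.06])]
bottle [([436.0, 237.0], 0.78, [0.37, 0.224, 0.05])]
mug [([418.0, 355.0], 0.87, [0.674, 0.418, 0.05])]
bag [([281.0, 139.0], 0.57, [0.419, -0.454, 0.05]), ([279.0, 207.0], 0.43, [0.637, -0.152, 0.05])]
phone [([354.0, 201.0], 0.91, [0.445, -0.029, 0.05])]
```

View pics/top0.png

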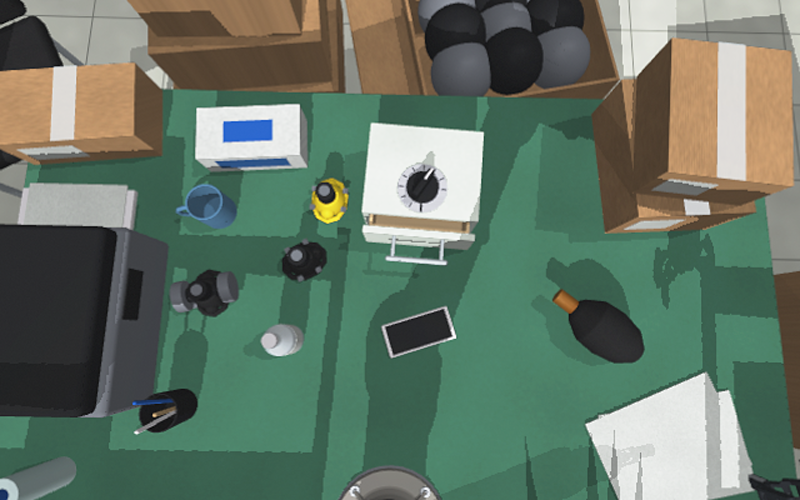

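View pics/scene0.png

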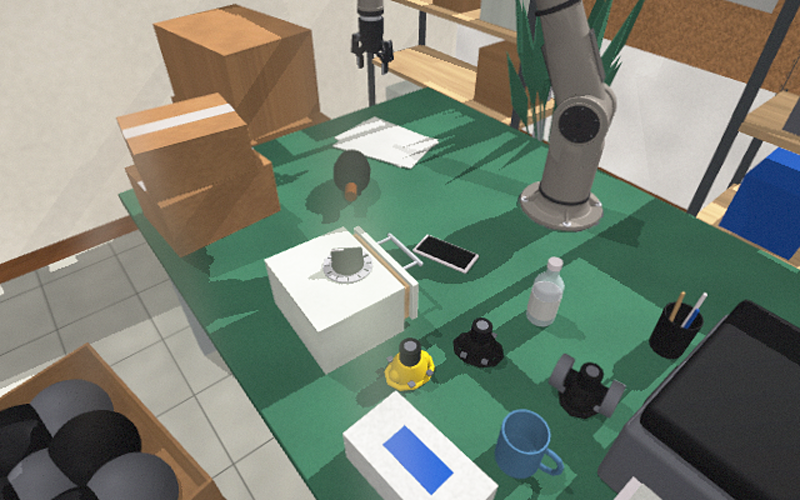

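Candidates in the top view: (240,207) is a black mask without discs, (262,161) is a yellow look-alike, and (168,234) is a black mask with grey discs. Only the first fits "bare, black". The dial is at (338,151), and its pointer is up and to the right. I'll confirm with one enlarged crop.

Run:
```python
from h import *
c=viewer.read_camera('top');save(c,'crop1',(215,90,395,225),4)
s=viewer.read_camera('scene')
for cam,n in((c,'top'),(s,'scene')):
  for d in cut_out(n,'mask')[:2]:
    ys,xs=np.nonzero(d['pixels']);print(n,d['pixel'],xs.min(),xs.max(),ys.min(),ys.max())
# valve housing top: dark-grey disc search by eye; two-camera triangulation later
```

```text
top [260.4, 160.4] 248 278 143 178
top [240.7, 205.3] 226 261 192 224
scene [325.2, 293.1] 308 346 272 311
```

View pics/crop1.png

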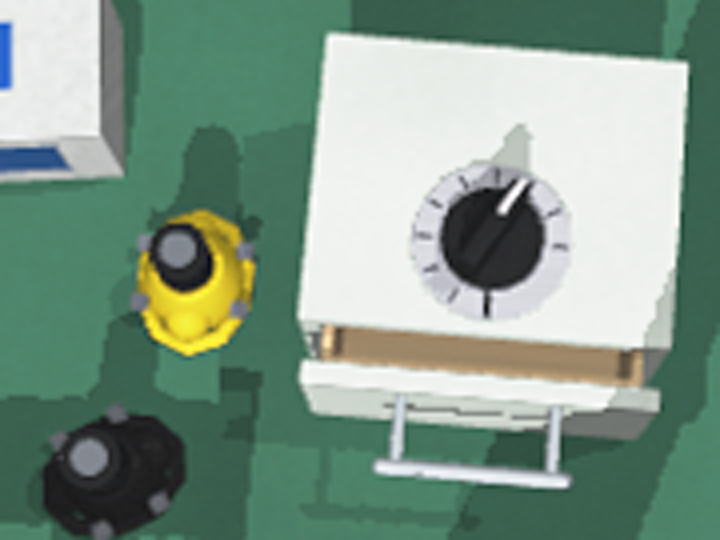

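The crop confirms it: the black bare mask has its valve top at px (237,204), with no discs. The cabinet's top corners are at crop (328,35), (688,63), (670,348) and (300,318). The dial pointer is up and to the right, about click 7. Next I fit the cabinet pose.

Run:
```python
from h import *
from scipy.optimize import least_squares
c=viewer.read_camera('top')
f=lambda u,v:(215+u/4,90+v/4)
obs=[f(328,35),f(688,63),f(670,348),f(300,318)]
loc=[(.105,.12),(.105,-.12),(-.105,-.12),(-.105,.12)]
hobs=[f(377,466),f(569,482)]
def w(p,l,z):
    a=p[2];return [p[0]+np.cos(a)*l[0]-np.sin(a)*l[1],p[1]+np.sin(a)*l[0]+np.cos(a)*l[1],z]
def res(p):
    e=[proj(c,w(p,l,.135))-o for l,o in zip(loc,obs)]
    e+=[proj(c,w(p,(-p[3],y),.107))-o for y,o in zip((.06,-.06),hobs)]
    return np.ravel(e)
s=least_squares(res,[.72,-.06,0,.17]);p=s.x
print('cab',p.round(4),'deg',np.degrees(p[2]),s.fun.round(1))
print('handle',w(p,(-p[3],0),.107),'dial',w(p,(-.03,0),.169))
d=[at(c,f(*q),.181)[:2] for q in((503,212),(525,180))]
v=d[1]-d[0];print('pointer world deg',np.degrees(np.arctan2(v[1],v[0])), 'dial angle',np.degrees(p[2])+180-np.degrees(np.arctan2(v[1],v[0])))
print('dial by bar centre',at(c,f(495,238),.16))
print('valve',at(c,f(88,457),.084), at(c,(240.7,205.3),.04))
o=telemetry.get_obs();print(o['q'])
```

```text
cab [ 0.7373 -0.0604 -0.0638  0.1856] deg -3.656343885696132 [ 0.2 -3.1  0.1 -2.7  0.1  2.8 -0.5  2.6  1.1  0.1 -1.  -0.1]
handle [np.float64(0.5520031833177204), np.float64(-0.0485313704626937), 0.107] dial [np.float64(0.7073250349195485), np.float64(-0.058456748584165726), 0.169]
pointer world deg -32.62304928087512 dial angle 208.96670539517896
dial by bar centre [ 0.69516446 -0.05864901  0.16      ]
valve [0.56207724 0.20776524 0.084     ] [0.56632448 0.20765556 0.04      ]
[ 1.18092436  0.47700281  0.02237215  1.55542278 -0.01148995  1.10932337
 -0.08309297]
```

```bash
cat > go.py <<'E'
import sys
from h import *
# go.py x y z yaw_deg_of_tool_x : what to type to reach it
o=telemetry.get_obs();r=R.from_quat(np.roll(o['tool_rot'],-1))
a=[float(v) for v in sys.argv[1:]]
g=R.from_euler('z',a[3],degrees=True)*R.from_matrix(np.diag([1.,-1,-1]))
print('xyz',r.inv().apply(np.array(a[:3])-o['eef_pos']).round(4),'rot',np.degrees((r.inv()*g).as_rotvec()).round(1))
m=r.as_matrix();print('t',round(o['t'],2),'pos',o['eef_pos'].round(4),'yaw',np.degrees(np.arctan2(m[1,0],m[0,0])).round(1),'q',o['q'].round(2),'F',o['contact_force'].round(1),'w',round(o['gripper_width'],3),'g',o['grasp_force'])
E
python3 -m crank '[{"delta_rot":[0,0,-70],"xyz":[0.517,-0.474,0],"fingers":0},{"delta_rot":[0,0,-70],"xyz":[0.517,-0.474,0],"fingers":0},{"delta_rot":[0,0,-70],"xyz":[0.517,-0.474,0],"fingers":0},{"delta_rot":[0,0,-70],"xyz":[0.517,-0.474,0],"fingers":0},{"delta_rot":[0,0,-70],"xyz":[0.517,-0.474,0],"fingers":0},{"delta_rot":[0,0,-70],"xyz":[0.517,-0.474,0],"fingers":0},{"delta_rot":[0,0,-70],"xyz":[0.517,-0.474,0],"fingers":0},{"delta_rot":[0,0,-70],"xyz":[0.517,-0.474,0],"fingers":0},{"delta_rot":[0,0,-70],"xyz":[0.517,-0.474,0],"fingers":0},{"delta_rot":[0,0,-70],"xyz":[0.517,-0.474,0],"fingers":0}]' 30
python3 go.py .552 -.0485 .23 86.3
```

```text
t: 2.55
eef_pos: [0.4485, -0.2198, 0.2317]
tool_rot: [0.001, 0.73, 0.683, 0.0]
contact_force: [1.7, -1.5, -0.2]
gripper_width: 0.499
grasp_force: 0.0
xyz [0.1778 0.0918 0.0017] rot [ 0.   0.  -0.1]
t 2.55 pos [ 0.4485 -0.2198  0.2317] yaw 86.2 q [ 0.72  0.22 -0.45  1.94  0.11  1.    0.16] F [ 1.7 -1.5 -0.2] w 0.499 g 0.0
```

```bash
python3 -m crank '[{"delta_rot":[0,0,0],"xyz":[0.178,0.092,0],"fingers":0},{"delta_rot":[0,0,0],"xyz":[0.178,0.092,0],"fingers":0},{"delta_rot":[0,0,0],"xyz":[0.178,0.092,0],"fingers":0},{"delta_rot":[0,0,0],"xyz":[0.178,0.092,0],"fingers":0},{"delta_rot":[0,0,0],"xyz":[0.178,0.092,0],"fingers":0},{"delta_rot":[0,0,0],"xyz":[0.178,0.092,0],"fingers":0},{"delta_rot":[0,0,0],"xyz":[0.178,0.092,0.06],"fingers":0},{"delta_rot":[0,0,0],"xyz":[0.178,0.092,0.06],"fingers":0}]'
python3 go.py .552 -.0485 .088 86.3
python3 - <<'E'
from h import *
s=viewer.read_camera('scene');c=viewer.read_camera('top')
a=s['img'][130:290,200:360,::-1];b=c['img'][110:270,260:420,::-1]
cv2.imwrite('pics/h1.png',cv2.resize(np.hstack([a,b]),(800,400),interpolation=cv2.INTER_CUBIC))
E
```

```text
t: 3.35
eef_pos: [0.5479, -0.0524, 0.1674]
tool_rot: [-0.002, 0.731, 0.682, -0.003]
contact_force: [-1.2, -0.8, -0.4]
gripper_width: 0.501
grasp_force: 0.0
xyz [0.0043 0.0044 0.0794] rot [-0.4  0.1 -0.3]
t 3.35 pos [ 0.5479 -0.0524  0.1674] yaw 86.0 q [ 0.39  0.4  -0.51  1.89  0.24  0.93 -0.3 ] F [-1.2 -0.8 -0.4] w 0.501 g 0.0
```

View pics/h1.png

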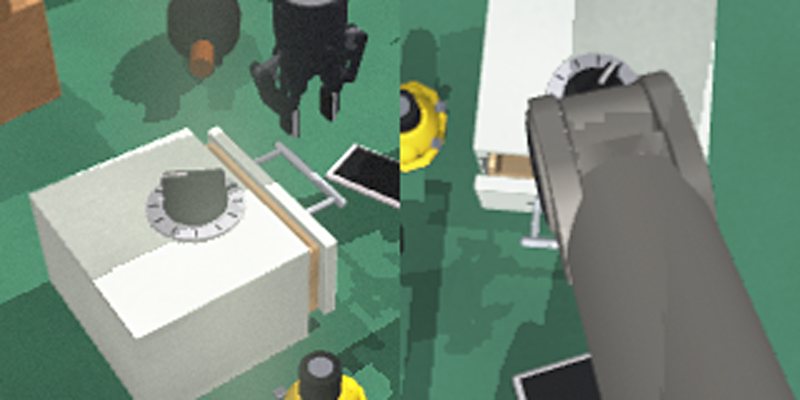

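The fingers hang above the bar, with the tips at about (316,182) and (332,178) in the scene image; the bar ends are at about (312,189) and (337,212). I'll check my handle estimate against this view.

Run:
```python
from h import *
s=viewer.read_camera('scene')
print(at(s,(312,189.5),.109),at(s,(337,211.5),.109))
print(proj(s,[.5558,.0114,.109]),proj(s,[.5482,-.1084,.109]))
# cab top corners from scene crop
for u,v in((188,130),(32,195),(137,337),(305,250)): print(at(s,(200+u/2.5,130+v/2.5),.135).round(3))
print('dial',at(s,(200+195/2.5,130+178/2.5),.181))
```

```text
[ 0.55336267 -0.09591604  0.109     ] [0.55827492 0.02035362 0.109     ]
[335.53725006 209.37754422] [310.74048927 186.66205981]
[ 0.634 -0.164  0.135]
[ 0.825 -0.177  0.135]
[0.84  0.056 0.135]
[0.651 0.068 0.135]
dial [ 0.70149303 -0.04610787  0.181     ]
```

```bash
python3 -m crank '[{"delta_rot":[0,0,0],"xyz":[0.006,0.006,0.04],"fingers":0},{"delta_rot":[0,0,0],"xyz":[0.006,0.006,0.079],"fingers":0},{"delta_rot":[0,0,0],"xyz":[0.006,0.006,0.079],"fingers":0},{"delta_rot":[0,0,0],"xyz":[0.006,0.006,0.079],"fingers":0.4},{"delta_rot":[0,0,0],"xyz":[0.006,0.006,0.079],"fingers":1},{"delta_rot":[0,0,0],"xyz":[0.006,0.006,0.079],"fingers":1},{"delta_rot":[0,0,0],"xyz":[0.006,0.006,0.079],"fingers":1},{"delta_rot":[0,0,0],"xyz":[0.006,0.006,0.079],"fingers":1},{"delta_rot":[0,0,0],"xyz":[0.006,0.006,0.079],"fingers":1}]' 40
python3 go.py .449 -.039 .088 86.3
```

```text
t: 4.4
eef_pos: [0.5598, -0.0446, 0.095]
tool_rot: [0.002, 0.731, 0.683, 0.001]
contact_force: [-1.3, -0.2, 8.1]
gripper_width: 0.114
grasp_force: 39.3
xyz [-0.0019 -0.111   0.0065] rot [ 0.3  0.  -0.2]
t 4.4 pos [ 0.5598 -0.0446  0.095 ] yaw 86.1 q [ 0.34  0.5  -0.48  1.92  0.32  0.79 -0.38] F [-1.3 -0.2  8.1] w 0.114 g 39.31711792945862
```

```bash
python3 -m crank '[{"delta_rot":[0,0,0],"xyz":[0,-0.02,0],"fingers":1},{"delta_rot":[0,0,0],"xyz":[0,-0.04,0],"fingers":1},{"delta_rot":[0,0,0],"xyz":[0,-0.06,0],"fingers":1},{"delta_rot":[0,0,0],"xyz":[0,-0.08,0],"fingers":1},{"delta_rot":[0,0,0],"xyz":[0,-0.095,0],"fingers":1},{"delta_rot":[0,0,0],"xyz":[0,-0.105,0],"fingers":1},{"delta_rot":[0,0,0],"xyz":[0,-0.11,0],"fingers":1},{"delta_rot":[0,0,0],"xyz":[0,-0.11,0],"fingers":1}]'
python3 go.py .449 -.039 .088 86.3
```

```text
t: 5.2
eef_pos: [0.45, -0.0376, 0.0949]
tool_rot: [0.002, 0.731, 0.683, 0.001]
contact_force: [-1.9, -1.4, 10.2]
gripper_width: 0.104
grasp_force: 41.7
xyz [-0.0015 -0.001   0.0069] rot [ 0.3  0.1 -0.2]
t 5.2 pos [ 0.45   -0.0376  0.0949] yaw 86.1 q [ 0.39  0.36 -0.52  2.17  0.28  0.67 -0.39] F [-1.9 -1.4 10.2] w 0.104 g 41.65619909763336
```

```bash
python3 -m crank '[{"delta_rot":[0,0,0],"xyz":[0,-0.004,0],"fingers":1},{"delta_rot":[0,0,0],"xyz":[0,-0.008,0],"fingers":1},{"delta_rot":[0,0,0],"xyz":[0,-0.012,0],"fingers":1},{"delta_rot":[0,0,0],"xyz":[0,-0.012,0],"fingers":1}]'
python3 go.py .449 -.039 .088 86.3
```

```text
t: 5.6
eef_pos: [0.4386, -0.0368, 0.0949]
tool_rot: [0.003, 0.731, 0.683, 0.001]
contact_force: [-0.6, -1.8, 11.5]
gripper_width: 0.11
grasp_force: 41.7
xyz [-0.0014  0.0105  0.007 ] rot [ 0.3  0.1 -0.2]
t 5.6 pos [ 0.4386 -0.0368  0.0949] yaw 86.1 q [ 0.39  0.34 -0.52  2.19  0.28  0.66 -0.39] F [-0.6 -1.8 11.5] w 0.11 g 41.727458238601685
```

```bash
python3 -m crank '[{"delta_rot":[0,0,0],"xyz":[0,0,0],"fingers":0},{"delta_rot":[0,0,0],"xyz":[0,0,0],"fingers":0},{"delta_rot":[0,0,0],"xyz":[0,0,0],"fingers":0},{"delta_rot":[0,0,0],"xyz":[0,0,-0.04],"fingers":0},{"delta_rot":[0,0,0],"xyz":[0,0,-0.08],"fingers":0},{"delta_rot":[0,0,0],"xyz":[0.05,0.02,-0.12],"fingers":-1},{"delta_rot":[0,0,0],"xyz":[0.1,0.02,-0.12],"fingers":-1},{"delta_rot":[0,0,0],"xyz":[0.14,0.02,-0.12],"fingers":-1},{"delta_rot":[0,0,0],"xyz":[0.14,0.02,-0.12],"fingers":-1}]'
python3 go.py .562 .208 .2 86.3
python3 - <<'E'
from h import *
s=viewer.read_camera('scene');c=viewer.read_camera('top')
print(at(s,(386.5,259.5),.084),at(c,(237,204.3),.084))
a=s['img'][170:330,240:440,::-1];b=c['img'][110:270,210:410,::-1]
cv2.imwrite('pics/h2.png',cv2.resize(np.hstack([a,b]),(800,320),interpolation=cv2.INTER_CUBIC))
E
```

```text
t: 6.5
eef_pos: [0.4658, 0.1096, 0.2137]
tool_rot: [-0.001, 0.727, 0.686, 0.002]
contact_force: [0.1, 0.4, 0.0]
gripper_width: 1.0
grasp_force: 0.0
xyz [0.1038 0.0903 0.0144] rot [ 0.1 -0.2  0.4]
t 6.5 pos [0.4658 0.1096 0.2137] yaw 86.7 q [ 0.23  0.23 -0.67  2.    0.17  0.96 -0.58] F [0.1 0.4 0. ] w 1.0 g 0.0
[0.55914819 0.21071005 0.084     ] [0.56194226 0.20775754 0.084     ]
```

View pics/h2.png

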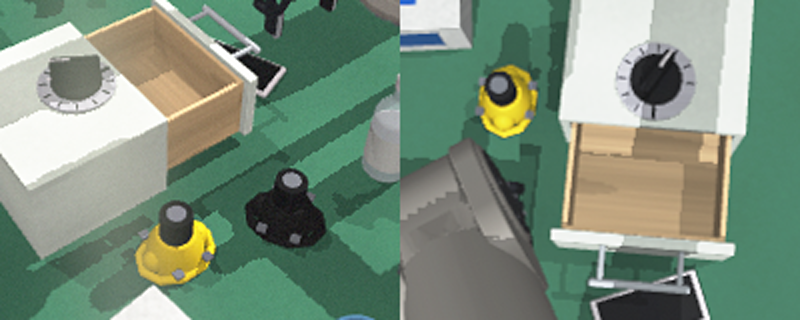

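```bash
python3 - <<'E'
from h import *
c=viewer.read_camera('top')
f=lambda u,v:(210+(u-400)/2,110+v/2)
print('front inner',at(c,f(563,229),.113),at(c,f(720,240),.113))
print('cab edge',at(c,f(565,122),.135),at(c,f(735,135),.135))
print('handle',at(c,f(590,281),.11),at(c,f(690,290),.11))
print('side walls top inner',at(c,f(573,180),.113),at(c,f(723,190),.113))
E
python3 -m crank '[{"delta_rot":[0,0,0],"xyz":[0.045,0.039,0],"fingers":-1},{"delta_rot":[0,0,0],"xyz":[0.09,0.08,0],"fingers":-1},{"delta_rot":[0,0,0],"xyz":[0.105,0.089,0],"fingers":-1},{"delta_rot":[0,0,0],"xyz":[0.105,0.089,0.03],"fingers":-1},{"delta_rot":[0,0,0],"xyz":[0.105,0.089,0.07],"fingers":-1},{"delta_rot":[0,0,0],"xyz":[0.105,0.089,0.11],"fingers":-1},{"delta_rot":[0,0,0],"xyz":[0.105,0.089,0.13],"fingers":-1},{"delta_rot":[0,0,0],"xyz":[0.105,0.089,0.13],"fingers":-1}]'
python3 go.py .561 .209 .05 86.3
```

```text
front inner [0.50749463 0.05842828 0.113     ] [ 0.49707521 -0.14347625  0.113     ]
cab edge [0.64323868 0.0585433  0.135     ] [ 0.63053868 -0.16021991  0.135     ]
handle [0.44195104 0.02213509 0.11      ] [ 0.4328441  -0.10545236  0.11      ]
side walls top inner [0.57161897 0.04755223 0.113     ] [ 0.56223343 -0.14752804  0.113     ]
t: 7.45
eef_pos: [0.5593, 0.1972, 0.0785]
tool_rot: [-0.001, 0.731, 0.682, -0.004]
contact_force: [0.0, -0.4, -0.2]
gripper_width: 0.999
grasp_force: 0.0
xyz [0.012  0.0011 0.0284] rot [-0.4  0.3 -0.3]
t 7.45 pos [0.5593 0.1972 0.0785] yaw 86.0 q [-0.02  0.6  -0.57  1.84  0.42  0.83 -0.87] F [ 0.  -0.4 -0.2] w 0.999 g 0.0
```

```bash
python3 -m crank '[{"delta_rot":[0,0,0],"xyz":[0.012,0.001,0],"fingers":-1},{"delta_rot":[0,0,0],"xyz":[0.012,0.001,0.01],"fingers":-1},{"delta_rot":[0,0,0],"xyz":[0.012,0.001,0.026],"fingers":-1},{"delta_rot":[0,0,0],"xyz":[0.012,0.001,0.026],"fingers":0.2},{"delta_rot":[0,0,0],"xyz":[0.012,0.001,0.026],"fingers":1},{"delta_rot":[0,0,0],"xyz":[0.012,0.001,0.026],"fingers":1},{"delta_rot":[0,0,0],"xyz":[0.012,0.001,0.026],"fingers":1},{"delta_rot":[0,0,0],"xyz":[0.012,0.001,0.026],"fingers":1},{"delta_rot":[0,0,0],"xyz":[0.012,0.001,0.026],"fingers":1}]' 35
python3 go.py .561 .209 .05 86.3
```

```text
t: 8.35
eef_pos: [0.5635, 0.2129, 0.0568]
tool_rot: [0.0, 0.731, 0.683, 0.0]
contact_force: [-1.0, 0.3, 3.0]
gripper_width: 0.483
grasp_force: 35.8
xyz [-0.0041 -0.0022  0.0068] rot [ 0.  -0.  -0.2]
t 8.35 pos [0.5635 0.2129 0.0568] yaw 86.1 q [-0.06  0.63 -0.55  1.84  0.45  0.8  -0.91] F [-1.   0.3  3. ] w 0.483 g 35.755101442337036
```

```bash
python3 -m crank '[{"delta_rot":[0,0,0],"xyz":[0,0,-0.03],"fingers":1},{"delta_rot":[0,0,0],"xyz":[0,0,-0.06],"fingers":1},{"delta_rot":[0,0,0],"xyz":[0,0,-0.1],"fingers":1},{"delta_rot":[0,0,0],"xyz":[0,0,-0.14],"fingers":1},{"delta_rot":[0,0,0],"xyz":[0,0,-0.165],"fingers":1},{"delta_rot":[0,0,0],"xyz":[0,0,-0.165],"fingers":1},{"delta_rot":[0,0,0],"xyz":[-0.04,0,-0.165],"fingers":1},{"delta_rot":[0,0,0],"xyz":[-0.08,0,-0.165],"fingers":1}]'
python3 go.py .5695 -.047 .22 86.3
```

```text
t: 9.15
eef_pos: [0.5568, 0.1331, 0.2201]
tool_rot: [-0.001, 0.729, 0.684, -0.0]
contact_force: [1.0, -1.1, -1.7]
gripper_width: 0.476
grasp_force: 36.1
xyz [-1.789e-01  2.420e-02  1.000e-04] rot [-0.1  0.   0. ]
t 9.15 pos [0.5568 0.1331 0.2201] yaw 86.3 q [ 0.16  0.39 -0.64  1.78  0.27  1.06 -0.64] F [ 1.  -1.1 -1.7] w 0.476 g 36.06426537036896
```

```bash
python3 -m crank '[{"delta_rot":[0,0,0],"xyz":[-0.04,0.006,0],"fingers":1},{"delta_rot":[0,0,0],"xyz":[-0.08,0.012,0],"fingers":1},{"delta_rot":[0,0,0],"xyz":[-0.12,0.018,0],"fingers":1},{"delta_rot":[0,0,0],"xyz":[-0.155,0.022,0],"fingers":1},{"delta_rot":[0,0,0],"xyz":[-0.179,0.024,0],"fingers":1},{"delta_rot":[0,0,0],"xyz":[-0.179,0.024,0],"fingers":1},{"delta_rot":[0,0,0],"xyz":[-0.179,0.024,0],"fingers":1}]'
python3 go.py .5695 -.047 .08 86.3
python3 - <<'E'
from h import *
s=viewer.read_camera('scene');c=viewer.read_camera('top')
a=s['img'][110:270,240:440,::-1];b=c['img'][110:270,260:460,::-1]
cv2.imwrite('pics/h3.png',cv2.resize(np.hstack([a,b]),(800,320),interpolation=cv2.INTER_CUBIC))
E
```

```text
t: 9.85
eef_pos: [0.569, -0.0475, 0.22]
tool_rot: [-0.001, 0.731, 0.682, -0.001]
contact_force: [-0.4, 1.2, -1.4]
gripper_width: 0.483
grasp_force: 36.1
xyz [0.0005 0.0008 0.14  ] rot [-0.1 -0.  -0.2]
t 9.85 pos [ 0.569  -0.0475  0.22  ] yaw 86.1 q [ 0.44  0.38 -0.59  1.79  0.24  1.05 -0.3 ] F [-0.4  1.2 -1.4] w 0.483 g 36.0649448633194
```

View pics/h3.png

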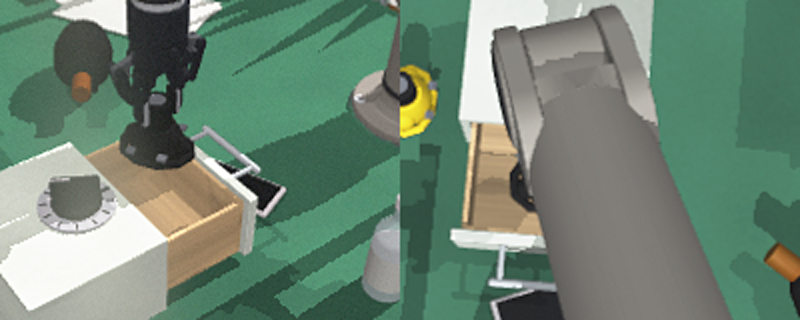

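The mask hangs upright over the open drawer, at about (319,177) in the scene image. Lowering it now.

```bash
python3 -m crank '[{"delta_rot":[0,0,0],"xyz":[0,0.001,0.03],"fingers":1},{"delta_rot":[0,0,0],"xyz":[0,0.001,0.06],"fingers":1},{"delta_rot":[0,0,0],"xyz":[0,0.001,0.09],"fingers":1},{"delta_rot":[0,0,0],"xyz":[0,0.001,0.115],"fingers":1},{"delta_rot":[0,0,0],"xyz":[0,0.001,0.13],"fingers":1},{"delta_rot":[0,0,0],"xyz":[0,0.001,0.137],"fingers":1},{"delta_rot":[0,0,0],"xyz":[0,0.001,0.141],"fingers":1},{"delta_rot":[0,0,0],"xyz":[0,0.001,0.141],"fingers":1}]'
python3 go.py .5695 -.047 .08 86.3
```

```text
t: 10.75
eef_pos: [0.5713, -0.0468, 0.0808]
tool_rot: [0.0, 0.73, 0.683, 0.0]
contact_force: [-0.5, 0.4, -0.9]
gripper_width: 0.482
grasp_force: 36.2
xyz [-0.0003 -0.0018  0.0007] rot [ 0.  -0.  -0.1]
t 10.75 pos [ 0.5713 -0.0468  0.0808] yaw 86.2 q [ 0.37  0.55 -0.52  1.9   0.37  0.79 -0.42] F [-0.5  0.4 -0.9] w 0.482 g 36.16317272186279
```

Still in the air by about 2 mm. I'll ease it down, release and lift.

```bash
python3 -m crank '[{"delta_rot":[0,0,0],"xyz":[0,0,0.002],"fingers":1},{"delta_rot":[0,0,0],"xyz":[0,0,0.003],"fingers":1},{"delta_rot":[0,0,0],"xyz":[0,0,0.003],"fingers":0},{"delta_rot":[0,0,0],"xyz":[0,0,0.003],"fingers":-0.4},{"delta_rot":[0,0,0],"xyz":[0,0,0.003],"fingers":-0.4},{"delta_rot":[0,0,0],"xyz":[0,0,0.003],"fingers":-0.4},{"delta_rot":[0,0,0],"xyz":[0,0,-0.03],"fingers":-0.4},{"delta_rot":[0,0,0],"xyz":[0,0,-0.07],"fingers":-0.4},{"delta_rot":[0,0,0],"xyz":[0,0,-0.11],"fingers":-0.4},{"delta_rot":[0,0,0],"xyz":[0,0,-0.13],"fingers":0}]'
python3 go.py .436 -.037 .21 86.3
python3 - <<'E'
from h import *
s=viewer.read_camera('scene');c=viewer.read_camera('top')
a=s['img'][110:270,240:440,::-1];b=c['img'][110:270,260:460,::-1]
cv2.imwrite('pics/h4.png',cv2.resize(np.hstack([a,b]),(800,320),interpolation=cv2.INTER_CUBIC))
E
```

```text
t: 11.75
eef_pos: [0.5722, -0.0468, 0.214]
tool_rot: [0.002, 0.73, 0.683, 0.002]
contact_force: [0.7, 0.0, 0.7]
gripper_width: 0.544
grasp_force: 0.0
xyz [ 0.0007 -0.1366  0.0033] rot [ 0.3 -0.  -0.1]
t 11.75 pos [ 0.5722 -0.0468  0.214 ] yaw 86.2 q [ 0.44  0.39 -0.59  1.79  0.25  1.03 -0.31] F [0.7 0.  0.7] w 0.544 g 0.0
```

View pics/h4.png

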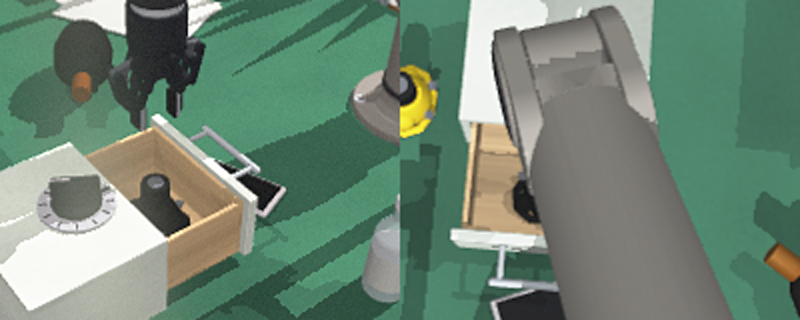

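The mask stands upright in the drawer, with its valve at about (317,201) in the scene image. Now I take the handle again, closing on the bar at x = 0.4386.

```bash
python3 -m crank '[{"delta_rot":[0,0,0],"xyz":[0,-0.04,0],"fingers":0},{"delta_rot":[0,0,0],"xyz":[0,-0.08,0],"fingers":0},{"delta_rot":[0,0,0],"xyz":[0,-0.11,0],"fingers":0},{"delta_rot":[0,0,0],"xyz":[0,-0.134,0],"fingers":0},{"delta_rot":[0,0,0],"xyz":[0,-0.134,0],"fingers":0},{"delta_rot":[0,0,0],"xyz":[0,-0.134,0.04],"fingers":0},{"delta_rot":[0,0,0],"xyz":[0,-0.134,0.08],"fingers":0},{"delta_rot":[0,0,0],"xyz":[0,-0.134,0.115],"fingers":0},{"delta_rot":[0,0,0],"xyz":[0,-0.134,0.118],"fingers":0},{"delta_rot":[0,0,0],"xyz":[0,-0.134,0.118],"fingers":0}]'
python3 -m crank '[{"delta_rot":[0,0,0],"xyz":[0,0,0],"fingers":1},{"delta_rot":[0,0,0],"xyz":[0,0,0],"fingers":1},{"delta_rot":[0,0,0],"xyz":[0,0,0],"fingers":1},{"delta_rot":[0,0,0],"xyz":[0,0,0],"fingers":1},{"delta_rot":[0,0,0],"xyz":[0,0,0],"fingers":1}]' 40
python3 go.py .575 -.046 .095 86.3
```

```text
t: 12.85
eef_pos: [0.4369, -0.0378, 0.0918]
tool_rot: [-0.001, 0.73, 0.683, -0.001]
contact_force: [0.3, -0.1, 0.5]
gripper_width: 0.498
grasp_force: 0.0
t: 13.35
eef_pos: [0.4385, -0.0383, 0.0939]
tool_rot: [0.001, 0.731, 0.683, 0.001]
contact_force: [-1.5, -0.4, 7.7]
gripper_width: 0.11
grasp_force: 39.1
xyz [ 0.0015  0.1367 -0.0007] rot [ 0.2  0.  -0.2]
t 13.35 pos [ 0.4385 -0.0383  0.0939] yaw 86.1 q [ 0.45  0.35 -0.58  2.19  0.31  0.67 -0.42] F [-1.5 -0.4  7.7] w 0.11 g 39.12605345249176
```

```bash
python3 -m crank '[{"delta_rot":[0,0,0],"xyz":[0,0.006,0],"fingers":1},{"delta_rot":[0,0,0],"xyz":[0,0.018,0],"fingers":1},{"delta_rot":[0,0,0],"xyz":[0,0.03,0],"fingers":1},{"delta_rot":[0,0,0],"xyz":[0,0.044,0],"fingers":1},{"delta_rot":[0,0,0],"xyz":[0,0.058,0],"fingers":1},{"delta_rot":[0,0,0],"xyz":[0,0.072,0],"fingers":1},{"delta_rot":[0,0,0],"xyz":[0,0.086,0],"fingers":1},{"delta_rot":[0,0,0],"xyz":[0,0.1,0],"fingers":1},{"delta_rot":[0,0,0],"xyz":[0,0.112,0],"fingers":1},{"delta_rot":[0,0,0],"xyz":[0,0.122,0],"fingers":1}]'
python3 -m crank '[{"delta_rot":[0,0,0],"xyz":[0,0.004,0],"fingers":1},{"delta_rot":[0,0,0],"xyz":[0,0.008,0],"fingers":1},{"delta_rot":[0,0,0],"xyz":[0,0.012,0],"fingers":1},{"delta_rot":[0,0,0],"xyz":[0,0.016,0],"fingers":1},{"delta_rot":[0,0,0],"xyz":[0,0.016,0],"fingers":1}]'
```

```text
t: 14.35
eef_pos: [0.5604, -0.0461, 0.0939]
tool_rot: [0.001, 0.73, 0.683, 0.001]
contact_force: [-1.3, 1.6, 6.4]
gripper_width: 0.107
grasp_force: 39.3
t: 14.85
eef_pos: [0.5764, -0.0471, 0.0939]
tool_rot: [0.001, 0.73, 0.683, 0.001]
contact_force: [-0.1, 0.4, 5.4]
gripper_width: 0.109
grasp_force: 39.6
```

No stop felt yet, so I push on in small steps.

```bash
python3 -m crank '[{"delta_rot":[0,0,0],"xyz":[0,0.002,0],"fingers":1},{"delta_rot":[0,0,0],"xyz":[0,0.004,0],"fingers":1},{"delta_rot":[0,0,0],"xyz":[0,0.004,0],"fingers":1}]'
python3 -m crank '[{"delta_rot":[0,0,0],"xyz":[0,0.002,0],"fingers":1},{"delta_rot":[0,0,0],"xyz":[0,0.004,0],"fingers":1},{"delta_rot":[0,0,0],"xyz":[0,0.004,0],"fingers":1}]'
```

```text
t: 15.15
eef_pos: [0.578, -0.0472, 0.0939]
tool_rot: [-0.0, 0.73, 0.683, -0.001]
contact_force: [-6.2, 1.1, 12.1]
gripper_width: 0.108
grasp_force: 40.3
t: 15.45
eef_pos: [0.578, -0.0473, 0.0937]
tool_rot: [-0.003, 0.73, 0.683, -0.004]
contact_force: [-19.0, 2.4, 25.3]
gripper_width: 0.111
grasp_force: 41.7
```

```bash
python3 -m crank '[{"delta_rot":[0,0,0],"xyz":[0,-0.007,0],"fingers":1},{"delta_rot":[0,0,0],"xyz":[0,-0.007,0],"fingers":0},{"delta_rot":[0,0,0],"xyz":[0,-0.007,0],"fingers":0},{"delta_rot":[0,0,0],"xyz":[0,-0.007,0],"fingers":0},{"delta_rot":[0,0,0],"xyz":[0,-0.007,-0.04],"fingers":0},{"delta_rot":[0,0,0],"xyz":[0,-0.007,-0.08],"fingers":0},{"delta_rot":[0,0,0],"xyz":[-0.04,-0.007,-0.12],"fingers":0},{"delta_rot":[0,0,0],"xyz":[-0.08,-0.007,-0.15],"fingers":0},{"delta_rot":[0,0,0],"xyz":[-0.12,-0.007,-0.15],"fingers":0},{"delta_rot":[0,0,0],"xyz":[-0.16,-0.007,-0.15],"fingers":0}]'
python3 -m crank '[{"delta_rot":[0,0,0],"xyz":[-0.04,0,0],"fingers":0},{"delta_rot":[0,0,0],"xyz":[-0.08,0,0],"fingers":0},{"delta_rot":[0,0,0],"xyz":[-0.1,0,0],"fingers":0}]'
python3 go.py .7 -.056 .23 -32.6
python3 - <<'E'
from h import *
s=viewer.read_camera('scene');c=viewer.read_camera('top')
a=s['img'][160:260,220:320,::-1];b=c['img'][110:210,290:390,::-1]
cv2.imwrite('pics/h5.png',cv2.resize(np.hstack([a,b]),(800,400),interpolation=cv2.INTER_CUBIC))
E
```

```text
t: 16.45
eef_pos: [0.5656, -0.2099, 0.2442]
tool_rot: [0.002, 0.731, 0.683, 0.001]
contact_force: [1.5, 0.5, -0.3]
gripper_width: 0.505
grasp_force: 0.0
t: 16.75
eef_pos: [0.5568, -0.3121, 0.2417]
tool_rot: [0.0, 0.732, 0.681, -0.001]
contact_force: [0.4, 0.2, 0.5]
gripper_width: 0.502
grasp_force: 0.0
xyz [0.2658 0.1242 0.0112] rot [1.000e-01 1.000e-01 1.184e+02]
t 16.75 pos [ 0.5568 -0.3121  0.2417] yaw 85.8 q [ 0.78  0.46 -0.5   1.61  0.24  1.14  0.15] F [0.4 0.2 0.5] w 0.502 g 0.0
```

View pics/h5.png

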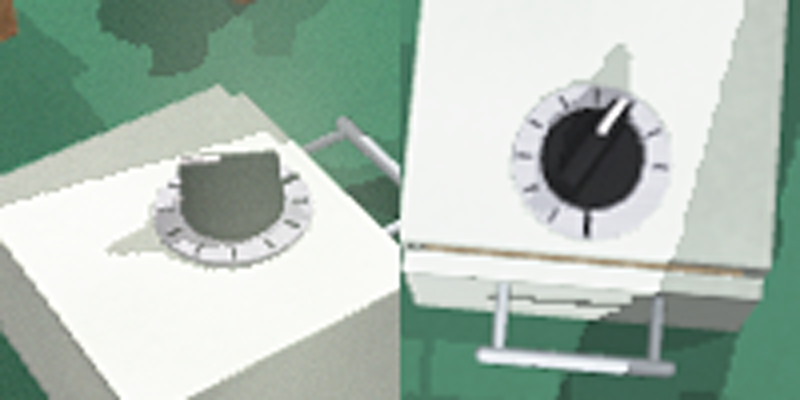

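The drawer is shut (top view). The dial plate is centred at crop (591,160), and the pointer line runs from (604,132) to (626,100). Computing the axis and bar angle.

Run:
```python
from h import *
s=viewer.read_camera('scene');c=viewer.read_camera('top')
f=lambda u,v:(290+(u-400)/4,110+v/4); g=lambda u,v:(220+u/4,160+v/4)
for z in(.136,.14): print('plate top',at(c,f(591,160),z).round(4),'scene',at(s,g(233,213),z).round(4))
print('bar top ends scene',at(s,g(180,158),.181).round(4),at(s,g(278,152),.181).round(4))
p=at(c,f(604,132),.181);q=at(c,f(627,99),.181);v=(q-p);print(p.round(4),q.round(4),'deg',np.degrees(np.arctan2(v[1],v[0])))
D=np.array([.700,-.056]);print('from axis',np.degrees(np.arctan2(*((p+q)[:2]/2-D)[::-1])))
h=(at(c,f(480,354),.109)+at(c,f(674,369),.109))/2;print('handle mid',h)
t=at(c,f(587,225),.137)[:2]-at(c,f(591,160),.137)[:2];print('zero dir',np.degrees(np.arctan2(t[1],t[0])))
```

```text
plate top [ 0.7015 -0.0571  0.136 ] scene [ 0.7016 -0.0502  0.136 ]
plate top [ 0.7002 -0.0569  0.14  ] scene [ 0.7038 -0.0466  0.14  ]
bar top ends scene [ 0.7235 -0.0723  0.181 ] [ 0.6717 -0.0378  0.181 ]
[ 0.7053 -0.0631  0.181 ] [ 0.727  -0.0772  0.181 ] deg -32.985454733613054
from axis -41.339234661638145
handle mid [ 0.57324527 -0.05067271  0.109     ]
zero dir 177.30817226134366
```

```bash
python3 -m crank '[{"delta_rot":[0,0,119],"xyz":[0.266,0.125,0],"fingers":0},{"delta_rot":[0,0,119],"xyz":[0.266,0.125,0],"fingers":0},{"delta_rot":[0,0,119],"xyz":[0.266,0.125,0],"fingers":0},{"delta_rot":[0,0,119],"xyz":[0.266,0.125,0],"fingers":0},{"delta_rot":[0,0,119],"xyz":[0.266,0.125,0],"fingers":0},{"delta_rot":[0,0,119],"xyz":[0.266,0.125,0],"fingers":0},{"delta_rot":[0,0,119],"xyz":[0.266,0.125,0],"fingers":0},{"delta_rot":[0,0,119],"xyz":[0.266,0.125,0],"fingers":0},{"delta_rot":[0,0,119],"xyz":[0.266,0.125,0],"fingers":0},{"delta_rot":[0,0,119],"xyz":[0.266,0.125,0],"fingers":0}]'
python3 go.py .7005 -.055 .23 -33.5
```

```text
t: 17.95
eef_pos: [0.7006, -0.047, 0.2422]
tool_rot: [-0.001, 1.0, 0.001, -0.0]
contact_force: [-0.5, 0.3, 0.3]
gripper_width: 0.497
grasp_force: 0.0
xyz [-0.0001  0.008   0.0122] rot [-0.1  0.  33.6]
t 17.95 pos [ 0.7006 -0.047   0.2422] yaw 0.1 q [ 0.14  0.53 -0.24  1.46  0.13  1.17 -1.69] F [-0.5  0.3  0.3] w 0.497 g 0.0
```

```bash
python3 -m crank '[{"delta_rot":[0,0,33.6],"xyz":[0,0.008,0],"fingers":0},{"delta_rot":[0,0,33.6],"xyz":[0,0.008,0],"fingers":0},{"delta_rot":[0,0,33.6],"xyz":[0,0.008,0],"fingers":0},{"delta_rot":[0,0,33.6],"xyz":[0,0.008,0],"fingers":0},{"delta_rot":[0,0,33.6],"xyz":[0,0.008,0],"fingers":0},{"delta_rot":[0,0,33.6],"xyz":[0,0.008,0],"fingers":0},{"delta_rot":[0,0,33.6],"xyz":[0,0.008,0.03],"fingers":0.2},{"delta_rot":[0,0,33.6],"xyz":[0,0.008,0.06],"fingers":0.2},{"delta_rot":[0,0,33.6],"xyz":[0,0.008,0.081],"fingers":0.2},{"delta_rot":[0,0,33.6],"xyz":[0,0.008,0.081],"fingers":0.2}]' 30
python3 go.py .7005 -.055 .158 -33.5
```

```text
t: 18.95
eef_pos: [0.6984, -0.0572, 0.1576]
tool_rot: [0.001, 0.958, -0.285, -0.003]
contact_force: [-0.2, -0.0, 0.1]
gripper_width: 0.4
grasp_force: 0.0
xyz [ 0.0006 -0.003  -0.0004] rot [0.2 0.3 0.3]
t 18.95 pos [ 0.6984 -0.0572  0.1576] yaw -33.2 q [ 0.07  0.59 -0.11  1.54  0.07  1.02 -2.21] F [-0.2 -0.   0.1] w 0.4 g 0.0
```

Close on the bar.

```bash
python3 -m crank '[{"delta_rot":[0,0,0],"xyz":[0,-0.003,0],"fingers":0.2},{"delta_rot":[0,0,0],"xyz":[0,-0.003,0],"fingers":1},{"delta_rot":[0,0,0],"xyz":[0,-0.003,0],"fingers":1},{"delta_rot":[0,0,0],"xyz":[0,-0.003,0],"fingers":1},{"delta_rot":[0,0,0],"xyz":[0,-0.003,0],"fingers":1},{"delta_rot":[0,0,0],"xyz":[0,-0.003,0],"fingers":1}]' 40
python3 go.py .7005 -.055 .158 -33.5; python3 -c "
from h import *;print(telemetry.get_obs()['torque'])"
```

```text
t: 19.55
eef_pos: [0.7031, -0.056, 0.1635]
tool_rot: [0.0, 0.958, -0.287, 0.001]
contact_force: [-2.7, -1.3, 5.7]
gripper_width: 0.154
grasp_force: 42.3
xyz [-0.0027  0.0006  0.0055] rot [-0.  -0.1  0.1]
t 19.55 pos [ 0.7031 -0.056   0.1635] yaw -33.4 q [ 0.06  0.59 -0.11  1.53  0.07  1.02 -2.22] F [-2.7 -1.3  5.7] w 0.154 g 42.34919607639313
[-0.21910467  0.66255034 -0.0065684 ]
```

```bash
python3 -m crank '[{"delta_rot":[0,0,-7],"xyz":[0,0,0],"fingers":1},{"delta_rot":[0,0,-14],"xyz":[0,0,0],"fingers":1},{"delta_rot":[0,0,-21],"xyz":[0,0,0],"fingers":1},{"delta_rot":[0,0,-28],"xyz":[0,0,0],"fingers":1},{"delta_rot":[0,0,-35],"xyz":[0,0,0],"fingers":1},{"delta_rot":[0,0,-42],"xyz":[0,0,0],"fingers":1},{"delta_rot":[0,0,-49],"xyz":[0,0,0],"fingers":1},{"delta_rot":[0,0,-56],"xyz":[0,0,0],"fingers":1},{"delta_rot":[0,0,-63],"xyz":[0,0,0],"fingers":1},{"delta_rot":[0,0,-70],"xyz":[0,0,0],"fingers":1}]' 
python3 go.py .7005 -.055 .158 -33.5; python3 -c "
from h import *;print(telemetry.get_obs()['torque'])"
```

```text
t: 20.55
eef_pos: [0.7029, -0.053, 0.1635]
tool_rot: [-0.001, 0.948, 0.317, 0.001]
contact_force: [-5.1, 3.9, 6.3]
gripper_width: 0.154
grasp_force: 42.4
xyz [-0.0031  0.0001  0.0055] rot [-0.2 -0.1 70.5]
t 20.55 pos [ 0.7029 -0.053   0.1635] yaw 37.0 q [ 0.25  0.62 -0.39  1.52  0.25  1.06 -1.13] F [-5.1  3.9  6.3] w 0.154 g 42.43881046772003
[ 1.06639003  1.30231143 -0.06292116]
```

```bash
python3 -m crank '[{"delta_rot":[0,0,-7],"xyz":[0,0,0],"fingers":1},{"delta_rot":[0,0,-14],"xyz":[0,0,0],"fingers":1},{"delta_rot":[0,0,-21],"xyz":[0,0,0],"fingers":1},{"delta_rot":[0,0,-28],"xyz":[0,0,0],"fingers":1},{"delta_rot":[0,0,-35],"xyz":[0,0,0],"fingers":1},{"delta_rot":[0,0,-42],"xyz":[0,0,0],"fingers":1},{"delta_rot":[0,0,-49],"xyz":[0,0,0],"fingers":1},{"delta_rot":[0,0,-56],"xyz":[0,0,0],"fingers":1},{"delta_rot":[0,0,-63],"xyz":[0,0,0],"fingers":1},{"delta_rot":[0,0,-70],"xyz":[0,0,0],"fingers":1}]' 
python3 go.py .7005 -.055 .158 176.5; python3 -c "
from h import *;print(telemetry.get_obs()['torque'])"
```

```text
t: 21.55
eef_pos: [0.7001, -0.0522, 0.1635]
tool_rot: [-0.003, 0.594, 0.804, -0.0]
contact_force: [-14.0, 4.5, 12.9]
gripper_width: 0.15
grasp_force: 43.5
xyz [-0.0028 -0.0004  0.0055] rot [ -0.1  -0.3 -69.4]
t 21.55 pos [ 0.7001 -0.0522  0.1635] yaw 107.1 q [ 0.42  0.67 -0.66  1.5   0.44  1.12 -0.04] F [-14.    4.5  12.9] w 0.15 g 43.53205382823944
[ 1.05203365  3.36329435 -0.05757356]
```

```bash
python3 -m crank '[{"delta_rot":[0,0,-7],"xyz":[0.001,-0.002,0],"fingers":1},{"delta_rot":[0,0,-14],"xyz":[0.002,-0.003,0],"fingers":1},{"delta_rot":[0,0,-21],"xyz":[0.002,-0.003,0],"fingers":1},{"delta_rot":[0,0,-28],"xyz":[0.002,-0.003,0],"fingers":1},{"delta_rot":[0,0,-35],"xyz":[0.002,-0.003,0],"fingers":1},{"delta_rot":[0,0,-42],"xyz":[0.002,-0.003,0],"fingers":1},{"delta_rot":[0,0,-49],"xyz":[0.002,-0.003,0],"fingers":1},{"delta_rot":[0,0,-56],"xyz":[0.002,-0.003,0],"fingers":1},{"delta_rot":[0,0,-63],"xyz":[0.002,-0.003,0],"fingers":1},{"delta_rot":[0,0,-69],"xyz":[0.002,-0.003,0],"fingers":1}]' 
python3 go.py .7005 -.055 .158 176.5; python3 -c "
from h import *;print(telemetry.get_obs()['torque'])"
```

```text
t: 22.55
eef_pos: [0.6982, -0.0546, 0.1635]
tool_rot: [-0.001, 0.036, 0.999, -0.001]
contact_force: [-8.3, -1.3, 9.2]
gripper_width: 0.156
grasp_force: 42.9
xyz [-0.0024 -0.0002  0.0055] rot [-0.1 -0.1 -0.6]
t 22.55 pos [ 0.6982 -0.0546  0.1635] yaw 175.9 q [ 0.56  0.76 -0.92  1.5   0.63  1.2   1.04] F [-8.3 -1.3  9.2] w 0.156 g 42.92533457279205
[-3.35737925e-01  2.04298091e+00  1.05528747e-03]
```

Now I feel for the zero stop.

```bash
python3 -m crank '[{"delta_rot":[0,0,-3],"xyz":[0,0,0],"fingers":1},{"delta_rot":[0,0,-6],"xyz":[0,0,0],"fingers":1},{"delta_rot":[0,0,-6],"xyz":[0,0,0],"fingers":1},{"delta_rot":[0,0,-6],"xyz":[0,0,0],"fingers":1}]' 
python3 go.py .7005 -.055 .158 176.5
python3 - <<'E'
from h import *
print(telemetry.get_obs()['torque'])
s=viewer.read_camera('scene');c=viewer.read_camera('top')
a=s['img'][150:250,220:320,::-1];b=c['img'][110:210,290:390,::-1]
cv2.imwrite('pics/h6.png',cv2.resize(np.hstack([a,b]),(800,400),interpolation=cv2.INTER_CUBIC))
E
```

```text
t: 22.95
eef_pos: [0.699, -0.0546, 0.1635]
tool_rot: [0.0, -0.014, 1.0, -0.0]
contact_force: [-6.6, -1.4, 7.4]
gripper_width: 0.152
grasp_force: 60.3
xyz [-0.0014 -0.0005  0.0055] rot [-0.   0.   5.1]
t 22.95 pos [ 0.699  -0.0546  0.1635] yaw -178.4 q [ 0.57  0.77 -0.94  1.5   0.64  1.2   1.13] F [-6.6 -1.4  7.4] w 0.152 g 60.34466056153178
[-0.10482753  1.27227077 -0.48725829]
```

View pics/h6.png

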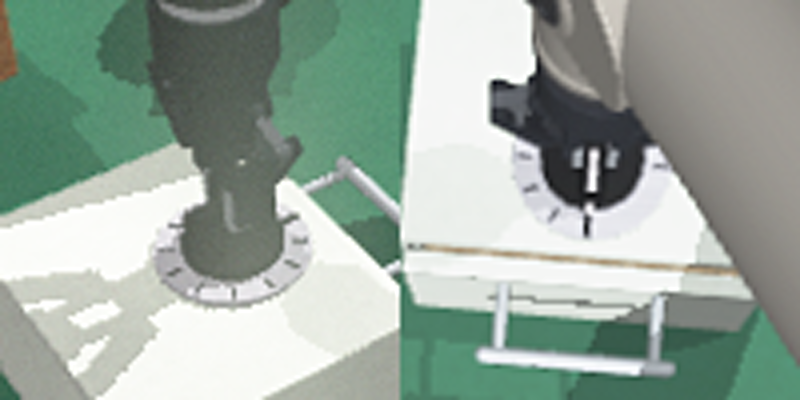

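The zero stop is reached: the moment is -0.49 N m and the pointer is on the heavy tick at crop (590,200). Now clockwise 150° from there (tool yaw 176.4 → 26.4).

```bash
python3 -m crank '[{"delta_rot":[0,0,7],"xyz":[0,0,0],"fingers":1},{"delta_rot":[0,0,14],"xyz":[0,0,0],"fingers":1},{"delta_rot":[0,0,21],"xyz":[0,0,0],"fingers":1},{"delta_rot":[0,0,28],"xyz":[0,0,0],"fingers":1},{"delta_rot":[0,0,35],"xyz":[0,0,0],"fingers":1},{"delta_rot":[0,0,42],"xyz":[0,0,0],"fingers":1},{"delta_rot":[0,0,49],"xyz":[0,0,0],"fingers":1},{"delta_rot":[0,0,56],"xyz":[0,0,0],"fingers":1},{"delta_rot":[0,0,63],"xyz":[0,0,0],"fingers":1},{"delta_rot":[0,0,70],"xyz":[0,0,0],"fingers":1}]' 
python3 -m crank '[{"delta_rot":[0,0,7],"xyz":[0,0,0],"fingers":1},{"delta_rot":[0,0,14],"xyz":[0,0,0],"fingers":1},{"delta_rot":[0,0,21],"xyz":[0,0,0],"fingers":1},{"delta_rot":[0,0,28],"xyz":[0,0,0],"fingers":1},{"delta_rot":[0,0,35],"xyz":[0,0,0],"fingers":1},{"delta_rot":[0,0,42],"xyz":[0,0,0],"fingers":1},{"delta_rot":[0,0,49],"xyz":[0,0,0],"fingers":1},{"delta_rot":[0,0,56],"xyz":[0,0,0],"fingers":1},{"delta_rot":[0,0,63],"xyz":[0,0,0],"fingers":1},{"delta_rot":[0,0,70],"xyz":[0,0,0],"fingers":1}]' 
python3 go.py .7005 -.055 .158 26.4
```

```text
t: 24.05
eef_pos: [0.7003, -0.0539, 0.1634]
tool_rot: [0.001, 0.563, 0.826, 0.001]
contact_force: [1.1, 0.4, 2.9]
gripper_width: 0.152
grasp_force: 42.2
t: 25.05
eef_pos: [0.7014, -0.054, 0.1634]
tool_rot: [0.001, 0.935, 0.353, 0.003]
contact_force: [3.4, 0.6, 1.7]
gripper_width: 0.149
grasp_force: 42.0
xyz [-0.0014  0.0002  0.0054] rot [ 0.2 -0.3 15. ]
t 25.05 pos [ 0.7014 -0.054   0.1634] yaw 41.4 q [ 0.26  0.62 -0.41  1.52  0.27  1.05 -1.06] F [3.4 0.6 1.7] w 0.149 g 42.031243443489075
```

```bash
python3 -m crank '[{"delta_rot":[0,0,7],"xyz":[0,0,0],"fingers":1},{"delta_rot":[0,0,15],"xyz":[0,0,0],"fingers":1},{"delta_rot":[0,0,15],"xyz":[0,0,0],"fingers":1},{"delta_rot":[0,0,15],"xyz":[0,0,0],"fingers":1},{"delta_rot":[0,0,15],"xyz":[0,0,0],"fingers":0.2},{"delta_rot":[0,0,15],"xyz":[0,0,0],"fingers":0.2},{"delta_rot":[0,0,15],"xyz":[0,0,0],"fingers":0.2},{"delta_rot":[0,0,15],"xyz":[0,0,-0.03],"fingers":0.2},{"delta_rot":[0,0,15],"xyz":[0,0,-0.06],"fingers":0.2},{"delta_rot":[0,0,15],"xyz":[0,0,-0.09],"fingers":0.2}]' 
python3 go.py .6 -.32 .25 26.4
```

```text
t: 26.05
eef_pos: [0.6985, -0.0545, 0.2519]
tool_rot: [-0.0, 0.973, 0.231, -0.001]
contact_force: [0.2, 0.3, -0.5]
gripper_width: 0.405
grasp_force: 0.0
xyz [-0.2073  0.193   0.002 ] rot [-0.   0.1  0.3]
t 26.05 pos [ 0.6985 -0.0545  0.2519] yaw 26.7 q [ 0.23  0.53 -0.37  1.44  0.2   1.21 -1.26] F [ 0.2  0.3 -0.5] w 0.405 g 0.0
```

```bash
python3 -m crank '[{"delta_rot":[0,0,0],"xyz":[-0.03,0.03,0],"fingers":0},{"delta_rot":[0,0,0],"xyz":[-0.06,0.06,0],"fingers":0},{"delta_rot":[0,0,0],"xyz":[-0.09,0.09,0],"fingers":0},{"delta_rot":[0,0,0],"xyz":[-0.12,0.12,0],"fingers":0},{"delta_rot":[0,0,0],"xyz":[-0.15,0.15,0],"fingers":0},{"delta_rot":[0,0,0],"xyz":[-0.18,0.18,0],"fingers":0},{"delta_rot":[0,0,0],"xyz":[-0.2,0.19,0],"fingers":0},{"delta_rot":[0,0,0],"xyz":[-0.2,0.19,0],"fingers":0},{"delta_rot":[0,0,0],"xyz":[-0.2,0.19,0],"fingers":0}]'
python3 - <<'E'
from h import *
s=viewer.read_camera('scene');c=viewer.read_camera('top')
a=s['img'][150:250,220:320,::-1];b=c['img'][110:210,290:390,::-1]
cv2.imwrite('pics/h7.png',cv2.resize(np.hstack([a,b]),(800,400),interpolation=cv2.INTER_CUBIC))
E
```

```text
t: 26.95
eef_pos: [0.6052, -0.3138, 0.2511]
tool_rot: [-0.0, 0.973, 0.23, -0.0]
contact_force: [1.2, 0.5, -0.8]
gripper_width: 0.503
grasp_force: 0.0
```

View pics/h7.png

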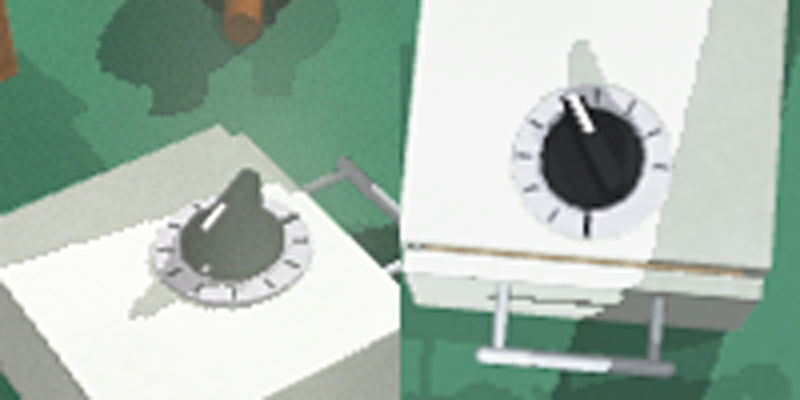

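The pointer is on the fifth tick from the heavy one, at crop (570,98). The drawer is shut and the arm is clear.

```bash
python3 -c "
from station import job;print(job.hand_in())"
```

```text
the job is handed in; nothing more can be done
None
```

The job is handed in with no verdict returned: the bare mask stands rim down in the shut drawer, the dial went back to its zero stop and then to the fifth click, and the arm touched no bystander.

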